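# Seat the round-bottomed bottle in its cup stand

### The job

The tall round-bottomed bottle on the donation table topples at a touch. Pick it up and set it gently, cap up, into the cup stand whose hollow fits its bottom (the wide one, not the narrow one), fully down and upright, and let go. Do not drop it in, and leave the squat flat-bottomed jar where it stands.

Things in the scene. Friction and masses are not known exactly. Their poses are not given: they have to be found in the camera images.
- round_bottle_center (a point): Centre, half-way up, of the loose round-bottomed bottle: white with a narrow black cap, 120 mm tall, 0.1-0.2 kg, upright (z up to the cap). Barrel 52 mm in diameter from 35 mm below this point to 26 mm above; below it rounds in to a flat foot 26 mm across; the cap is 27 mm across. Grasp the barrel from any side. It and the jar may swap places along y, 85 mm or more apart.
- flat_jar_center (a point): Centre, half-way up, of a loose squat jar with straight sides, a flat bottom and a broad black lid: 50 mm in diameter, 62 mm tall. Not to be used.
- wide_stand: Fitting stand: fixed pale wooden egg-cup shape; origin at the centre of its underside on the table, z up. Foot 80 mm across; rim 40 mm high, 76 mm across; hollow 68 mm across at the mouth, tapering steeply inward. The bottle's round bottom beds on this taper, its foot 15 mm above the table, so the seated bottle's centre is 75 mm above the table on the stand's axis. The stands may swap places.
- narrow_stand: The wrong stand: same wood, foot and height, does not move, but its cup is slim (40 mm across outside at the rim, mouth 32 mm), too narrow for the bottle. Origin at the centre of its underside, z up.

How it is judged (in metres and radians):
At the end, for the whole second after the job is handed in: The bottle stands cap up in the wide stand's cup, within 10 degrees of upright, its centre within 12 mm of the stand's axis and no more than 8 mm higher than when fully seated (75 mm above the table), at rest (horizontal distance between round_bottle_center and wide_stand below 0.012 m and z of round_bottle_center in the frame of wide_stand between 0.066 and 0.083 m and angle between round_bottle_center's own z axis and vertical below 0.175 rad and linear speed of round_bottle below 0.03 m/s); the robot touches nothing.
It fails at once if the flat-bottomed jar is moved more than 30 mm (distance of flat_jar_center from where it was at the start of the episode above 0.03 m).
It fails at once if the bottle is dropped into the stand (faster than 0.5 m/s at the cup) (horizontal distance between round_bottle_center and wide_stand below 0.03 m and height (world z) of round_bottle_center below 0.12 m and linear speed of round_bottle above 0.5 m/s).
It also fails if it takes over 35 s, if anything falls off the work surface, if the arm or the gripper's body presses on something with over 40 N, if the wrist force passes 120 N, or if a joint passes its speed limit or range.

### The arm

A 7-joint arm with a two-finger parallel gripper is mounted at the origin on the work surface; the furniture and walls round the work are solid. World frame = base frame: x ahead of the robot, y to its left, z up, the work surface at z = 0. Lengths are in m, angles in degrees, forces in N, time in s.
With the tool pointing down it reaches from about 0.4 to 0.85 m from the base axis. Payload 6.9 kg.
Tool frame: the origin (TCP) lies at the centre of the arm's flange, where the gripper is bolted on; the fingertips stand 173 mm ahead of it and the grasp point (between the pads) lies 155 mm ahead of it; z points along the fingers, y is the line along which they close (so a half turn about z gives the same grasp; the last joint's range is limited). The gripper opens to 85 mm and grips with 20 to 120 N. Pads are 22 mm wide; open, the fingers measure 114 mm over their backs; the gripper's body (76 mm by 85 mm) begins 54 mm behind the grasp point. The pads swing forward as they close: fully open they stand 13 mm farther back than shut.
Start: joints at [80.071, 29.078, -13.613, 85.955, 7.202, 65.827, -8.869], TCP at [0.172, -0.601, 0.405] pointing down, gripper open.
Joint ranges: [-176.47, 176.47], [-13.61, 117.27], [-81.72, 77.17], [0.22, 143.17], [-87.28, 267.28], [10, 112.55], [-165.47, 165.47]. Speed limits (degrees/s): [136.94, 136.94, 180, 180, 180, 180, 180].

### API

Orientations are given as [roll, pitch, yaw] about the fixed x, y, z axes, in that order (R = Rz(yaw) Ry(pitch) Rx(roll)).
In Python, from cell import ctrl, eyes gives the robot as it stands.
- The arm moves only by the tool step_arm, never from a script. Its arguments are lists of equal length, an entry for each row: "grip": the finger opening in m, from 0 to 0.0854; "offset": the shift along the tool's x, y, z in m, a list of three; "roll": the turn about the tool's z in degrees. A call has 1 to 10 rows; each row shifts and turns the commanded pose from where the row before left it, along the tool's axes as they then stand; what a row does not reach is not made up. A row lasts 1/10 s, in which the tool goes at most 50 mm and 8.59 degrees, less where a joint would pass 70% of its speed; a pose out of reach is approached as far as the arm can. A call is refused whole if a number of a shift passes 0.05 or a number of a turn 8.59, either way. A call with a gripper value outside its range is refused whole. The fingers move at their own pace and stop on an object; "grip_force" is the grip in N (left out, the last holds). Time passes only in rows, so rows that do not move let the fingers close. It gives the time, the measured TCP pose, the force, the opening and the grip force at its end, in the units of the state.
- ctrl.state(): the state, without advancing time (a new reading comes with each control period).
- eyes.snapshot(name): name is "scene" or "top" or "wrist"; returns the picture (420x560x3 uint8, blue, green, red); there is no depth.
- eyes.camera_params(name): a dict with "K" (3x3 intrinsics, pixels), "R" (3x3) and "t" (3): a world point X has camera coordinates R X + t; the wrist camera has in their place "hand_eye" (4x4, takes a point from camera to tool coordinates, whose origin is the TCP and whose axes are the flange's). Camera axes: x right, y down, z forward; pixel columns grow to the right and rows downward; lengths in m; the calibration is good to about 2 mm. A picture is of the moment at which its call begins: read the wrist's pose just before it. camera_params takes no time and is no camera call.
- ctrl.sign_off(): hands the job in; it is judged then, once.
The state is a dict: "clock": time; "joints": joint angles; "qd": joint speeds; "tau": joint torques, N m; "position": TCP position; "eef_rot": TCP orientation; "wrist_force": force on the tool from outside, world axes, zero at the start; "ft_torque": the same for the moment, N m; "grip_width": finger opening in m; "grip_force": force on a finger pad.
Only numpy, scipy, OpenCV 4.12 (cv2) and the standard library are available. Lean on these libraries where they do the work, as an engineer would, in place of code of your own. Each camera call takes 0.05 s, during which the arm holds its last target. There are 200 camera calls.

## Working session

There is one attempt and no reset: what is moved stays moved. The work goes in short steps, Python scripts to look and compute and a tool call to move; the robot and the scene stay as the last step left them, time stands still between calls to the robot, and variables do not carry over. Pictures are saved under pics/ and viewed, at most 10 in all, crops included, and the job is handed in when it is done.

Besides the shell and the picture viewer there is one more tool, called after "Request:" as name(argument=value, ...), one argument or row to a line, values as JSON. step_arm: Moves the arm, as the interface text tells. Its arguments: {"type":"object","properties":{"grip":{"type":"array","items":{"type":"number"}},"offset":{"type":"array","items":{"type":"array","items":{"type":"number"}}},"roll":{"type":"array","items":{"type":"number"}},"grip_force":{"type":"number"}},"required":["grip","offset","roll"]}

```bash
mkdir -p pics; python3 - <<'E'
from cell import ctrl, eyes
import cv2
for n in("scene","top"):
    cv2.imwrite(f"pics/{n}0.png",eyes.snapshot(n)); p=eyes.camera_params(n); print(n,p)
print(eyes.camera_params("wrist")); s=ctrl.state(); print(s)
E
```

```text
scene {'K': array([[518.22347531,   0.        , 275.58635765],
       [  0.        , 518.22347531, 214.56685991],
       [  0.        ,   0.        ,   1.        ]]), 'R': array([[-0.87022405, -0.49227713, -0.01932158],
       [-0.34469108,  0.63641248, -0.69004871],
       [ 0.35199169, -0.593837  , -0.72350498]]), 't': array([0.47985216, 0.22210004, 1.15436451])}
top {'K': array([[443.72218311,   0.        , 277.69609414],
       [  0.        , 443.72218311, 200.76052567],
       [  0.        ,   0.        ,   1.        ]]), 'R': array([[-0.0141938 , -0.99946135, -0.02958949],
       [-0.98013076,  0.01976237, -0.19736549],
       [ 0.19784394,  0.02620021, -0.97988332]]), 't': array([0.04141111, 0.52976144, 1.06071933])}
{'K': array([[376.37129292,   0.        , 278.52436942],
       [  0.        , 376.37129292, 209.13469992],
       [  0.        ,   0.        ,   1.        ]]), 'hand_eye': array([[ 6.85895344e-06, -9.63706640e-01, -2.66963502e-01,
         6.78134025e-02],
       [ 9.99999990e-01, -3.02617828e-05,  1.34933929e-04,
        -8.77564347e-04],
       [-1.38115515e-04
[... 151 characters left out ...]
clock': 0.1, 'joints': array([ 80.07063775,  29.11900753, -13.60853651,  86.00245663,
         7.2000459 ,  65.8276515 ,  -8.86731868]), 'qd': array([-0.04912763, -0.01962121,  0.0753525 , -0.21232678,  0.02004502,
        0.08096096, -0.06572024]), 'tau': array([-5.51019373e-03, -6.21840262e+01, -2.19476871e+00, -2.50207132e+01,
        1.24798776e-02,  7.79933383e-03, -7.97132429e-06]), 'position': array([ 0.17188504, -0.60071554,  0.40393751]), 'eef_rot': array([-1.79909316e+02,  5.54732885e-04,  1.59750401e+01]), 'wrist_force': array([ 0.0375444 , -0.63895261,  0.29331612]), 'ft_torque': array([-0.02910817,  0.04083066,  0.02724915]), 'grip_force': 0.0, 'grip_width': 0.08535943587895535}
```

View pics/scene0.png

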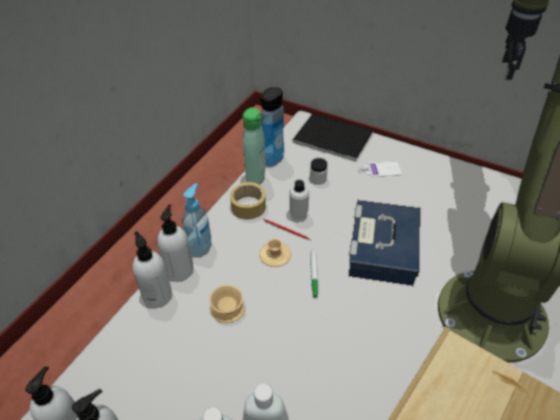

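View pics/top0.png

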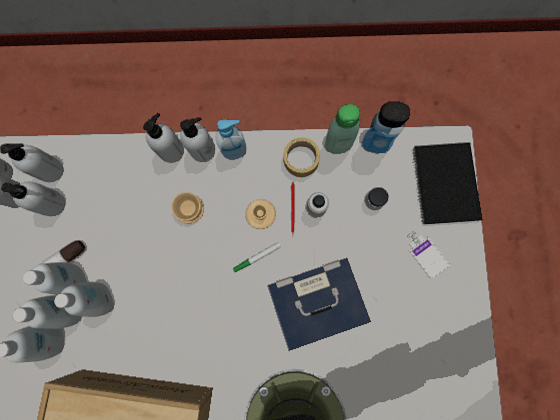

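The bottle's cap is near (319,199) in the top view and the jar near (377,198). The narrow stand is near (261,213) and the wide stand near (187,207). I'll enlarge both views.

```bash
python3 - <<'E'
import cv2,numpy as np
t=cv2.imread("pics/top0.png")[175:245,160:400]; s=cv2.imread("pics/scene0.png")[150:330,200:340]
cv2.imwrite("pics/tc.png",cv2.resize(t,None,fx=3.3333,fy=3.3333,interpolation=2))
cv2.imwrite("pics/sc.png",cv2.resize(s,None,fx=3.3333,fy=3.3333,interpolation=2))
E
```

```text
(no output)
```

View pics/tc.png

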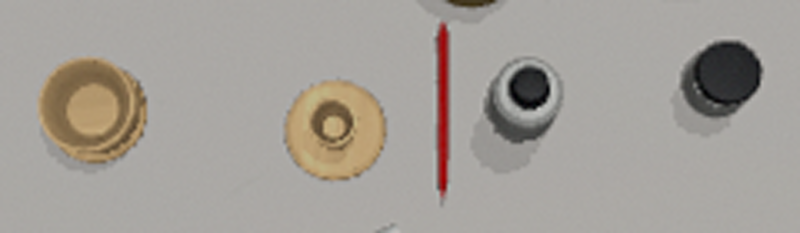

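View pics/sc.png

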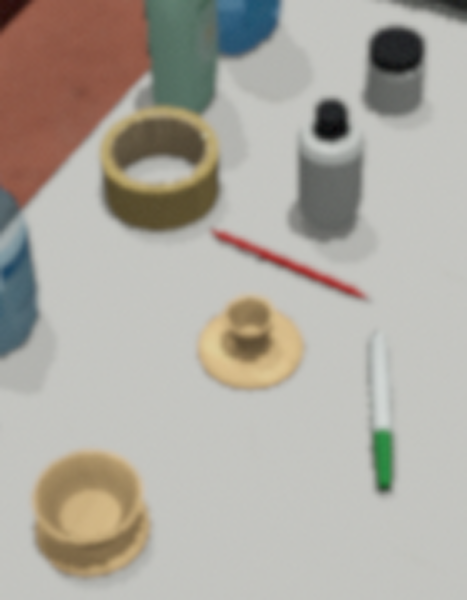

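In the top crop, the cap top is at (530,86), the wide rim centre at (87,103), the jar lid at (728,72) and the narrow rim at (333,120). In the scene crop, the cap top is at (331,110), the wide rim at (89,497), the jar lid at (397,47) and the narrow rim at (249,312).

```bash
cat > h.py <<'E'
import numpy as np
def ray(p,uv,z):
    K,R,t=p["K"],p["R"],p["t"]; c=-R.T@t; d=R.T@np.linalg.solve(K,[uv[0],uv[1],1]); return c+d*(z-c[2])/d[2]
E
python3 - <<'E'
from cell import eyes
from h import *
f=3.3333
T=eyes.camera_params("top");S=eyes.camera_params("scene")
for n,z,a,b in(("bottle",.12,(530,86),(331,110)),("wide",.04,(87,103),(89,497)),("jar",.062,(728,72),(397,47)),("narrow",.04,(333,120),(249,312))):
    a=(np.array(a)+.5)/f-.5+[160,175]; b=(np.array(b)+.5)/f-.5+[200,150]
    print(n,ray(T,a,z).round(4),ray(S,b,z).round(4))
E
```

```text
bottle [ 0.5158 -0.0658  0.12  ] [ 0.5177 -0.063   0.12  ]
wide [0.5254 0.2676 0.04  ] [0.5228 0.2707 0.04  ]
jar [ 0.5351 -0.217   0.062 ] [ 0.5337 -0.212   0.062 ]
narrow [0.5085 0.079  0.04  ] [0.509  0.0794 0.04  ]
```

Request:
step_arm(
  grip=[0.085,0.085,0.085,0.085,0.085,0.085,0.085,0.085,0.085,0.085],
  offset=[
    [0.015,-0.013,0],
    [0.03,-0.026,0],
    [0.03,-0.026,0],
    [0.03,-0.026,0],
    [0.03,-0.026,0],
    [0.03,-0.026,0],
    [0.03,-0.026,0],
    [0.03,-0.026,0],
    [0.03,-0.026,0],
    [0.03,-0.026,0],
  ],
  roll=[0,0,0,0,0,0,0,0,0,0],
)

```text
clock: 1.1
position: [0.3785, -0.2835, 0.4046]
eef_rot: [-180.0, 0.0, 16.0]
wrist_force: [1.4, 0.5, 0.9]
grip_width: 0.0851
grip_force: 0.0
```

Request:
step_arm(
  grip=[0.085,0.085,0.085,0.085,0.085,0.085,0.085,0.085,0.085],
  offset=[
    [0.03,-0.026,0],
    [0.03,-0.026,0],
    [0.03,-0.026,0],
    [0.03,-0.026,0],
    [0.03,-0.026,0],
    [0.025,-0.024,0],
    [0.019,-0.019,0],
    [0,0,0],
    [0,0,0],
  ],
  roll=[0,0,0,0,0,0,0,0,0],
)

```text
clock: 2.0
position: [0.5168, -0.065, 0.4043]
eef_rot: [-180.0, 0.1, 16.1]
wrist_force: [0.2, -1.0, -0.7]
grip_width: 0.0853
grip_force: 0.0
```

```bash
python3 - <<'E'
from cell import ctrl, eyes
import cv2
s=ctrl.state(); print(s["position"],s["eef_rot"],s["clock"])
cv2.imwrite("pics/w1.png",eyes.snapshot("wrist"))
E
```

```text
[ 0.51683781 -0.0649659   0.40426508] [-1.79984185e+02  5.86631002e-02  1.60555430e+01] 2.0
```

View pics/w1.png

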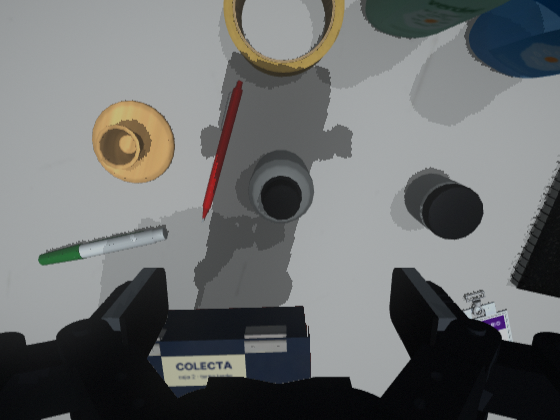

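The wrist view shows the cap top centred at about (281,197). The fingers lie symmetrically about column 278, and nothing stands under them.

```bash
cat >> h.py <<'E'
def wray(p,pos,rpy,uv,z):
    from scipy.spatial.transform import Rotation as Ro
    Rt=Ro.from_euler("xyz",rpy,degrees=True).as_matrix(); H=p["hand_eye"]
    c=Rt@H[:3,3]+pos; d=Rt@H[:3,:3]@np.linalg.solve(p["K"],[uv[0],uv[1],1]); return c+d*(z-c[2])/d[2]
E
python3 - <<'E'
from cell import eyes
from h import *
b=wray(eyes.camera_params("wrist"),np.array([.51684,-.06497,.40427]),[-179.98,.06,16.06],(281,197),.12)
d=b-[.51684,-.06497,.12]; a=np.radians(16.06);c,s=np.cos(a),np.sin(a)
print(b,"tool dx,dy",c*d[0]+s*d[1],s*d[0]-c*d[1])
E
```

```text
[ 0.52284445 -0.06404527  0.12      ] tool dx,dy 0.006025938184480953 0.000772450983114189
```

Request:
step_arm(
  grip=[0.085,0.085,0.085,0.085,0.085,0.085,0.085,0.085,0.085],
  offset=[
    [0.004,0.001,0.02],
    [0,0,0.03],
    [0,0,0.03],
    [0,0,0.03],
    [0,0,0.025],
    [0,0,0.02],
    [0,0,0.012],
    [0,0,0.008],
    [0,0,0],
  ],
  roll=[0,0,0,0,0,0,0,0,0],
)

```text
clock: 2.95
position: [0.5208, -0.0657, 0.2292]
eef_rot: [-180.0, 0.1, 15.9]
wrist_force: [-0.7, 0.4, 0.5]
grip_width: 0.085
grip_force: 0.0
```

Request:
step_arm(
  grip=[0.075,0.068,0.064,0.06,0.058,0.056,0.054,0.052,0.05,0.048],
  offset=[
    [0,0,0],
    [0,0,0],
    [0,0,0],
    [0,0,0],
    [0,0,0],
    [0,0,0],
    [0,0,0],
    [0,0,0],
    [0,0,0],
    [0,0,0],
  ],
  roll=[0,0,0,0,0,0,0,0,0,0],
  grip_force=40,
)

```text
clock: 3.95
position: [0.5211, -0.0651, 0.23]
eef_rot: [180.0, -0.0, 16.0]
wrist_force: [-0.8, -0.1, 4.7]
grip_width: 0.0509
grip_force: 40.8
```

Request:
step_arm(
  grip=[0.04,0.04,0.04,0.04],
  offset=[
    [0,0,0],
    [0,0,0],
    [0,0,0],
    [0,0,0],
  ],
  roll=[0,0,0,0],
)

```text
clock: 4.35
position: [0.5211, -0.0652, 0.23]
eef_rot: [180.0, -0.0, 16.0]
wrist_force: [-1.9, -0.8, 5.3]
grip_width: 0.0504
grip_force: 40.8
```

```bash
python3 - <<'E'
from cell import ctrl, eyes
import cv2,numpy as np
s=ctrl.state(); print(s["position"],s["eef_rot"],s["clock"],s["wrist_force"],s["grip_force"],s["grip_width"])
a=eyes.snapshot("scene")[100:260,220:400]; w=eyes.snapshot("wrist")
cv2.imwrite("pics/g.png",np.hstack([cv2.resize(a,(394,350)),cv2.resize(w,(400,350))]))
E
```

```text
[ 0.52112208 -0.06516854  0.22997178] [ 1.79985184e+02 -2.52927798e-02  1.59675374e+01] 4.35 [-1.93824126 -0.75695063  5.26404025] 40.78645808855072 0.050424079884311586
```

View pics/g.png

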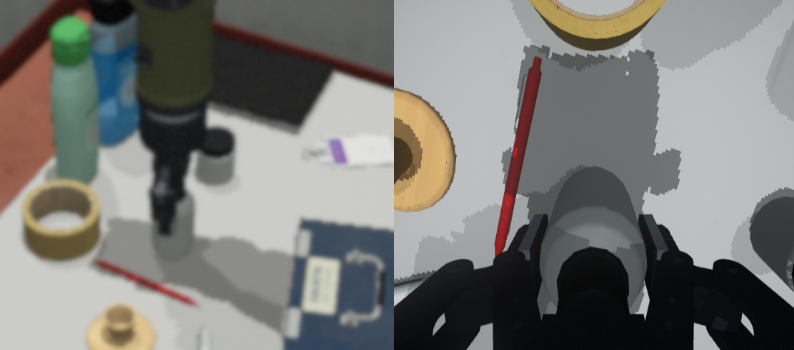

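Request:
step_arm(
  grip=[0.04,0.04,0.04,0.04,0.04,0.04,0.04],
  offset=[
    [0,0,-0.005],
    [0,0,-0.01],
    [0,0,-0.015],
    [0,0,-0.02],
    [0,0,-0.02],
    [0,0,-0.02],
    [0,0,-0.01],
  ],
  roll=[0,0,0,0,0,0,0],
)

```text
clock: 5.15
position: [0.5212, -0.065, 0.3317]
eef_rot: [180.0, -0.1, 16.0]
wrist_force: [-0.2, -0.1, -2.0]
grip_width: 0.0504
grip_force: 42.0
```

Request:
step_arm(
  grip=[0.04,0.04,0.04,0.04,0.04,0.04,0.04,0.04,0.04,0.04],
  offset=[
    [0.004,-0.012,0],
    [0.008,-0.027,0],
    [0.008,-0.027,0],
    [0.008,-0.027,0],
    [0.008,-0.027,0],
    [0.008,-0.027,0],
    [0.008,-0.027,0],
    [0.008,-0.027,0],
    [0.004,-0.013,0],
    [0,0,0],
  ],
  roll=[0,0,0,0,0,0,0,0,0,0],
)

```text
clock: 6.15
position: [0.523, 0.1608, 0.329]
eef_rot: [-179.9, 0.0, 16.2]
wrist_force: [-0.3, -0.5, -1.9]
grip_width: 0.0505
grip_force: 42.0
```

Request:
step_arm(
  grip=[0.04,0.04],
  offset=[
    [0,0,0],
    [0,0,0],
  ],
  roll=[0,0],
)

```text
clock: 6.35
position: [0.5238, 0.1566, 0.3293]
eef_rot: [179.9, 0.1, 15.9]
wrist_force: [0.4, -1.6, -2.6]
grip_width: 0.0504
grip_force: 42.0
```

```bash
python3 - <<'E'
from cell import ctrl, eyes
import cv2,numpy as np
s=ctrl.state(); print(s["position"],s["eef_rot"],s["clock"],s["wrist_force"],s["grip_force"],s["grip_width"])
w=eyes.snapshot("wrist"); a=eyes.snapshot("scene")
cv2.imwrite("pics/w2.png",w); cv2.imwrite("pics/s2.png",a)
cv2.imwrite("pics/m2.png",np.hstack([cv2.resize(w,(480,360)),cv2.resize(a[120:330,130:310],(309,360))]))
E
```

```text
[0.52376433 0.15657487 0.32929921] [1.79939548e+02 6.27181984e-02 1.58536747e+01] 6.35 [ 0.37829826 -1.58003624 -2.60384167] 42.03619175939821 0.050435745444180426
```

View pics/m2.png

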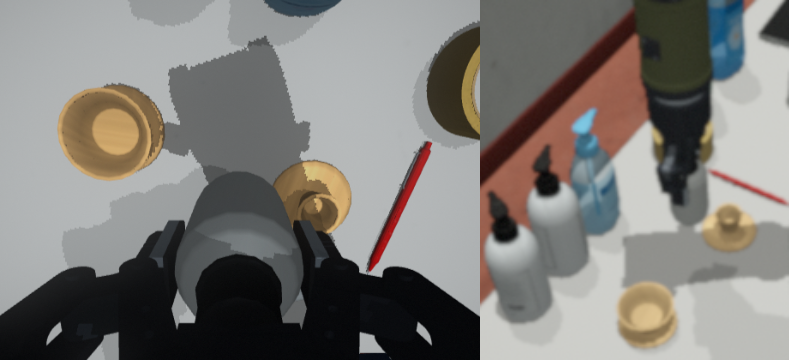

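The bottle is lifted and upright, and centred between the fingers. Its cap front edge is at about (278,298) at full size. The wide stand's rim is centred at about (123,157).

```bash
python3 - <<'E'
from cell import eyes
from h import *
p=eyes.camera_params("wrist"); pos=np.array([.52376,.15657,.3293]); e=[179.94,.06,15.85]
a=np.radians(15.85);c,s=np.cos(a),np.sin(a)
T=lambda d:(c*d[0]+s*d[1],s*d[0]-c*d[1])
w=wray(p,pos,e,(123,157),.04); print("wide",w,T(w-pos))
f=wray(p,pos,e,(278,298),.22); print("cap front, tool",T(f-pos))
avg=np.array([.524,.269,0]);print("fixed cams",T(avg-pos))
E
```

```text
wide [0.52627395 0.26873478 0.04      ] (np.float64(0.03305279666425741), np.float64(-0.10721366729848272))
cap front, tool (np.float64(0.024618308316088754), np.float64(-0.0008748039100412016))
fixed cams (np.float64(0.03093773846276725), np.float64(-0.10808986464423674))
```

Request:
step_arm(
  grip=[0.04,0.04,0.04,0.04,0.04,0.04,0.04,0.04],
  offset=[
    [0.003,-0.01,0],
    [0.007,-0.022,0],
    [0.007,-0.024,0],
    [0.007,-0.024,0],
    [0.006,-0.018,0],
    [0.003,-0.01,0],
    [0,0,0],
    [0,0,0],
  ],
  roll=[0,0,0,0,0,0,0,0],
)

```text
clock: 7.25
position: [0.5258, 0.2704, 0.3295]
eef_rot: [180.0, 0.0, 15.9]
wrist_force: [0.3, -0.5, -1.7]
grip_width: 0.0504
grip_force: 42.1
```

Request:
step_arm(
  grip=[0.04,0.04,0.04,0.04,0.04,0.04],
  offset=[
    [0,0,0],
    [0,0,0.01],
    [0,0,0.015],
    [0,0,0.01],
    [0,0,0.005],
    [0,0,0],
  ],
  roll=[0,0,0,0,0,0],
)

```text
clock: 7.85
position: [0.5256, 0.2707, 0.2887]
eef_rot: [180.0, 0.1, 16.0]
wrist_force: [0.1, 0.3, -1.5]
grip_width: 0.0501
grip_force: 42.0
```

```bash
python3 - <<'E'
from cell import ctrl, eyes
import cv2,numpy as np
s=ctrl.state(); print(s["position"],s["eef_rot"],s["clock"],s["wrist_force"],s["grip_force"],s["grip_width"])
w=eyes.snapshot("wrist"); a=eyes.snapshot("scene")
cv2.imwrite("pics/m3.png",np.hstack([cv2.resize(w,(480,360)),cv2.resize(a[200:340,170:290],(309,360),interpolation=2)]))
E
```

```text
[0.52557911 0.27074931 0.28874667] [1.79979675e+02 9.41300275e-02 1.59582035e+01] 7.85 [ 0.10892355  0.25279579 -1.48842739] 42.04255702032242 0.050133227342819574
```

View pics/m3.png

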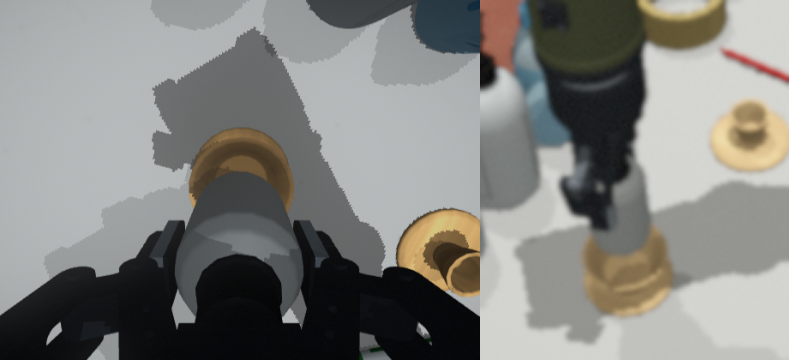

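The bottle's bottom sits over the cup. The rim centre is at column 240 and the bottle at 239 in the wrist view, so a nudge of about 2 mm is enough and I can lower slowly.

Request:
step_arm(
  grip=[0.04,0.04,0.04,0.04,0.04,0.04,0.04,0.04],
  offset=[
    [0.001,0.002,0.003],
    [0,0,0.007],
    [0,0,0.007],
    [0,0,0.007],
    [0,0,0.006],
    [0,0,0.005],
    [0,0,0.003],
    [0,0,0],
  ],
  roll=[0,0,0,0,0,0,0,0],
)

```text
clock: 8.75
position: [0.5271, 0.2695, 0.2512]
eef_rot: [180.0, 0.0, 16.0]
wrist_force: [-0.0, -0.5, -1.6]
grip_width: 0.0501
grip_force: 42.1
```

Request:
step_arm(
  grip=[0.04,0.04,0.04,0.04,0.04],
  offset=[
    [0,0,0.002],
    [0,0,0.002],
    [0,0,0],
    [0,0,0],
    [0,0,0],
  ],
  roll=[0,0,0,0,0],
)

```text
clock: 9.25
position: [0.5272, 0.2695, 0.2479]
eef_rot: [-180.0, -0.0, 16.0]
wrist_force: [0.2, -0.6, -1.7]
grip_width: 0.0506
grip_force: 42.1
```

Request:
step_arm(
  grip=[0.04,0.04,0.04,0.04,0.04],
  offset=[
    [0,0,0.001],
    [0,0,0.001],
    [0,0,0],
    [0,0,0],
    [0,0,0],
  ],
  roll=[0,0,0,0,0],
)

```text
clock: 9.75
position: [0.5272, 0.2695, 0.2457]
eef_rot: [-180.0, -0.0, 16.0]
wrist_force: [-0.4, -0.9, -2.3]
grip_width: 0.0505
grip_force: 42.1
```

Request:
step_arm(
  grip=[0.04,0.04,0.04,0.04],
  offset=[
    [0,0,0.001],
    [0,0,0],
    [0,0,0],
    [0,0,0],
  ],
  roll=[0,0,0,0],
)

```text
clock: 10.15
position: [0.5273, 0.2695, 0.245]
eef_rot: [-180.0, -0.0, 16.0]
wrist_force: [-0.8, -1.1, 3.0]
grip_width: 0.0506
grip_force: 42.5
```

Contact comes at 0.245, exactly the predicted seating height, with almost no side force. Now I open gently.

Request:
step_arm(
  grip=[0.05,0.052,0.054,0.057,0.06,0.065,0.07,0.078,0.085,0.085],
  offset=[
    [0,0,0],
    [0,0,0],
    [0,0,0],
    [0,0,0],
    [0,0,0],
    [0,0,0],
    [0,0,0],
    [0,0,0],
    [0,0,0],
    [0,0,0],
  ],
  roll=[0,0,0,0,0,0,0,0,0,0],
  grip_force=20,
)

```text
clock: 11.15
position: [0.5272, 0.2695, 0.2447]
eef_rot: [-180.0, -0.0, 16.0]
wrist_force: [-0.2, -1.2, -0.4]
grip_width: 0.0848
grip_force: 0.0
```

Request:
step_arm(
  grip=[0.085,0.085,0.085,0.085,0.085,0.085,0.085,0.085],
  offset=[
    [0,0,-0.005],
    [0,0,-0.015],
    [0,0,-0.025],
    [0,0,-0.03],
    [0,0,-0.03],
    [0,0,-0.03],
    [0,0,-0.02],
    [0,0,0],
  ],
  roll=[0,0,0,0,0,0,0,0],
)

```text
clock: 11.95
position: [0.5274, 0.27, 0.4033]
eef_rot: [-179.9, -0.3, 16.0]
wrist_force: [-0.1, 0.8, -0.1]
grip_width: 0.0847
grip_force: 0.0
```

```bash
python3 - <<'E'
from cell import ctrl, eyes
import cv2,numpy as np
s=ctrl.state(); print(s["position"],s["eef_rot"],s["clock"],s["wrist_force"],s["grip_force"],s["grip_width"])
w=eyes.snapshot("wrist"); a=eyes.snapshot("scene")
cv2.imwrite("pics/m4.png",np.hstack([cv2.resize(w,(480,360)),cv2.resize(a[200:340,170:290],(309,360),interpolation=2)]))
E
```

```text
[0.52743454 0.27002518 0.40328295] [-179.92742187   -0.32845662   15.97428826] 11.95 [-0.13402491  0.79428752 -0.08230706] 0.0 0.08474146739875316
```

View pics/m4.png

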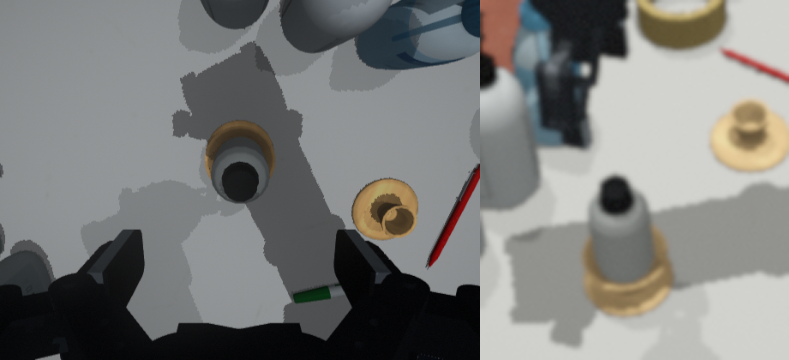

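The bottle is seated in the wide cup with the fingers clear. Its cap is at about (615,183) in the right panel and (240,183) in the left. I'll check upright and position against the projected stand axis.

```bash
python3 - <<'E'
from cell import eyes
from h import *
S=eyes.camera_params("scene")
uv=(170+615/309*0+(615-480)*120/309, 200+183*140/360)
print("scene cap",uv,ray(S,uv,.135))
print("wrist cap",wray(eyes.camera_params("wrist"),np.array([.52743,.27003,.40328]),[-179.93,-.33,15.97],(240*7/6,183*7/6),.135))
E
```

```text
scene cap (222.4271844660194, 271.1666666666667) [0.52476236 0.2674034  0.135     ]
wrist cap [0.52795183 0.27039151 0.135     ]
```

The cap is within about 4 mm of the stand's axis in both views, so the bottle is upright and seated.

```bash
python3 -c "
from cell import ctrl
print(ctrl.sign_off())"
```

```text
the job is handed in; nothing more can be done
None
```

The bottle stands cap up and fully seated in the wide stand, released with the gripper clear; the jar was not touched, and I handed the job in at about 12 s (no verdict came back).

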